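Pin the brake bell crank into its pivot bracket

TASK

Refit the trolley's brake linkage: slide the bell crank's boss into the mouth of the yellow pivot bracket, with the long arm pointing straight out of the mouth and the short arm on the pull rod's side, and line up its bore with the two bracket holes. Then take the red-gripped clevis pin from the wooden stand and thread it down through all three holes until its collar sits fully home on the bracket, and let go. Leave the other pins and everything else on the bench where they are.

Things in the scene. Friction and masses are not known exactly. Their poses are not given: they have to be found in the camera images.
- bracket: Yellow pivot bracket, fixed to the bench. Origin on its hole axis at bench level. z up, -x straight out of the open mouth (towards the robot at zero yaw), +y the pull rod's side. Two level ears, 12 mm thick, one above the other, each with an upright 21 mm through hole on this axis. Base plate 10 mm thick: 50 mm to the mouth, 90 back, 75 to -y, 85 to +y.
- bracket_seat (a point): Centre of the bracket's hole at the top face of the UPPER ear, 84 mm above the bench; hole rim countersunk 2 mm. Axes as the bracket. Each ear reaches 28 mm from the axis towards the mouth and 28 mm to either side. A solid back wall stands 34 mm behind the axis; the jaw is open at the front and at both sides.
- bracket_floor (a point): Centre of the hole at the top face of the bracket's LOWER ear, 38 mm above the bench: the floor that the crank's boss rests on. The space between the ears is 34 mm high. Under the lower ear (underside at 26 mm) the hole is free down to the base plate at 10 mm, so the pin's tip can come through. Axes as the bracket.
- bracket_fork (a point): Tip of the steel pull rod's fork, fixed to the bracket: 34 mm behind the hole axis, 55 mm to +y, 55 mm above the bench. Fork and rod, up to 32 mm high and 26 mm wide, run straight back from here to 130 mm behind the axis. The short arm comes to lie about 20 mm in front of it; nothing is joined to it in this job.
- crank_center (a point): Bell crank, loose, about 0.45 kg, lying flat: bare steel boss, 50 mm in diameter, 30 mm high, with an upright 21 mm through bore, and two blue arms at a right angle. Point: centre of the boss on the bore axis, 15 mm above its underside. z up the bore; LONG arm along -x, ending 104 mm from the axis; SHORT arm along +y, ending 69 mm from it. It balances level on the boss alone.
- crank_grip (a point): Middle of the crank's long arm, 66 mm from the bore axis, half-way through its thickness, 17 mm above the boss's underside. Both arms are 28 mm wide and 14 mm thick (10 to 24 mm above the underside). Gripped across the arm here, the fingers clear the bracket's ears. Axes as the crank.
- pin_grip (a point): Clevis pin, loose, about 0.18 kg, 115 mm long, upright in one of the stand's holes (which one varies): round red grip 24 mm thick, 40 mm tall; under it a steel collar 32 mm wide, 5 mm thick; then a shank 18 mm thick, 70 mm long, its last 9 mm rounded off like a bullet. Point: on the axis in the grip, 97 mm above the tip, 22 mm above the collar's top. z up the pin.
- pin_collar (a point): Point on the clevis pin's axis at the underside of its collar, 70 mm above the tip and 27 mm below the grip point; it lies on the bracket's upper ear when the pin is home.
- stand: Drilled wooden block, fixed, 56 (x) x 170 (y) x 45 (z) mm: three upright holes, 21 mm wide, 35 mm deep, in a row along its y, 55 mm apart, the middle one at its centre. Origin at the centre of its underside. Pins stand loosely in it, tips 10 mm above the bench. Stand and crank may have changed sides of the bench.
- drift_mid (a point): Dark steel drift, 139 mm long, 23 mm thick at the top, standing in the pin stand; leave it. The point is on its axis 100 mm above its tip.
- bolt_mid (a point): Steel bolt with a brass-coloured hexagon head, 84 mm long, standing in the pin stand; leave it. The point is on its axis 77 mm above its tip, in the head.
- driver_a_mid (a point): Orange-handled screwdriver, 200 mm long along its x, 26 mm high, lying behind to the left; leave it. The point is at its middle, half-way up.
- driver_g_mid (a point): Green-handled screwdriver, 180 mm long along its x, 26 mm high, lying far to the right; leave it. The point is at its middle, half-way up.
- hammer_mid (a point): Hammer, 260 mm long along its x, wooden handle, up to 26 mm high, lying behind to the right; leave it. The point is at its middle, half-way up.
- wrench_mid (a point): Steel spanner, 180 mm long along its x, 8 mm high, lying to the left; leave it. The point is at its middle, half-way up.
- can_mid (a point): Pale metal spray can with a white cap and a green band, 65 mm in diameter, 148 mm tall, standing close to the left of the bracket; leave it. The point is at its middle, half-way up.
- tub_mid (a point): White grease tub with a black lid, 72 mm in diameter, 75 mm tall, standing to the right; leave it. The point is at its middle, half-way up.
- bearing_mid (a point): Steel ball bearing, 62 mm in diameter, 18 mm high, lying in front of the bracket; leave it. The point is at its middle, half-way up.
Mind the look-alikes: they are no part of the job. What is shaped like the part that bears pin_grip but purple is not meant.

How it is judged:
On the way:
1. the crank's boss sits between the bracket's ears, its bore roughly under the upper hole, with no pin in it yet (horizontal distance between crank_center and bracket_seat below 0.012 m and z of crank_center in the frame of bracket_floor between 0.009 and 0.023 m and horizontal distance between pin_collar and bracket_seat above 0.05 m), for 0.2 s.
At the end, for the whole second after the job is handed in: Pin upright (0.1 rad), collar within 4 mm of the upper ear and of the hole axis; crank between the ears, bore within 5 mm of the axis, level (0.12 rad), long arm out of the mouth within 0.3 rad; both at rest, released; nothing else moved over 30 mm (horizontal distance between pin_collar and bracket_seat below 0.004 m and z of pin_collar in the frame of bracket_seat between -0.004 and 0.004 m and angle between pin_grip's own z axis and vertical below 0.1 rad and horizontal distance between crank_center and bracket_seat below 0.005 m and z of crank_center in the frame of bracket_floor between 0.01 and 0.021 m and angle between crank_center's own z axis and vertical below 0.12 rad and angle between the x axis of crank_center and the x axis of bracket_seat, either way round below 0.3 rad and x of crank_grip in the frame of bracket_seat below -0.04 m and linear speed of each of pin, crank below 0.02 m/s); the robot touches nothing.
It fails at once if a screwdriver is moved more than 30 mm (distance of any of driver_a_mid, driver_g_mid from where it was at the start of the episode above 0.03 m).
It fails at once if the hammer or the spanner is moved more than 30 mm (distance of any of hammer_mid, wrench_mid from where it was at the start of the episode above 0.03 m).
It fails at once if the can, the tub or the ball bearing is moved more than 30 mm (distance of any of can_mid, tub_mid, bearing_mid from where it was at the start of the episode above 0.03 m).
It fails at once if the drift or the bolt in the stand is moved more than 30 mm (distance of any of drift_mid, bolt_mid from where it was at the start of the episode above 0.03 m).
It also fails if it takes over 59 s, if anything falls off the work surface, if the arm or the gripper's body presses on something with over 40 N, if the wrist force passes 120 N, or if a joint passes its speed limit or range.

ROBOT

A 6-joint arm with a two-finger parallel gripper is mounted at the origin on the work surface. World frame = base frame: x ahead of the robot, y to its left, z up, the work surface at z = 0. Lengths are in m, angles in rad, forces in N, time in s.
With the tool pointing down it reaches from about 0.325 to 0.875 m from the base axis. Payload 4.4 kg.
Tool frame: the origin (TCP) lies midway between the tips of the shut fingers; the grasp point (between the pads) lies 19 mm behind it (r.grip_point_offset is the distance from the TCP to the grasp point, in m); y points along the fingers, z is the direction in which the jaws open and shut, and the axes are right-handed (so a half turn about y gives the same grasp; the last joint's range is limited). The gripper opens to 85 mm and grips with 20 to 120 N. Pads are 22 mm wide; open, the fingers measure 114 mm over their backs; the gripper's body (76 mm by 85 mm) begins 54 mm behind the grasp point. The pads swing forward as they close: fully open they stand 13 mm farther back than shut.
Start: joints at [1.002, 0.207, 1.542, -0, 1.393, -0.15], TCP at [0.233, 0.526, 0.193] pointing down, gripper open.
Joint ranges: [-2.73, 2.73], [-0.86, 2.22], [0.23, 2.46], [-1.11, 4.25], [0.08, 2.63], [-2.82, 2.82]. Speed limits (rad/s): [2.79, 2.79, 3.14, 3.14, 3.14, 3.14].

INTERFACE

Orientations are given as a rotation vector (axis times angle).
In Python, from bench import r gives the robot as it stands. The module is installed in compiled form; this text tells all that it offers. Calls block until the motion is done:
- r.goto(position, orientation): joint-space move of the TCP to a pose.
- r.line_to(position, attitude=None, max_speed=0.15, threshold=None): straight line of the TCP; attitude=None keeps the orientation; max_speed is the mean speed in m/s. With threshold (N) it stops when the force on the tool has changed by that much, and returns True; else False.
- r.move_joints(angles): joint-space move.
- r.open_gripper() and r.close(grip_force=None): open the fingers fully, or close them until they stop; grip_force is the grip in N (None keeps the last).
- r.hold(seconds).
- r.inverse_kinematics(position, orientation): joint angles nearest the present ones, or None.
- r.get_state(): the state.
- r.camera(name): name is "side" or "top" or "wrist"; returns a dict with "frame" (420x560x3 uint8, blue, green, red), "range_z" (420x560 float32, m along the optical axis (not along the pixel's ray), 0 where there is no reading), "camera_matrix" (3x3 intrinsics, pixels), "dist" ([k1, k2, p1, p2, k3] as OpenCV has them; the pictures are not rectified), "R" (3x3) and "t" (3): a world point X has camera coordinates R X + t; the wrist camera has in their place "tool_from_camera" (4x4, takes a point from camera to tool coordinates, whose origin is the TCP and whose axes are the tool frame's). Camera axes: x right, y down, z forward; pixel columns grow to the right and rows downward; lengths in m; the calibration is good to about 2 mm. A picture is of the moment at which its call begins: read the wrist's pose just before it.
A pose or a line that the arm cannot do raises r.PlanningError and nothing moves.
- r.finish_job(): hands the job in, once; it reports no verdict.
The state is a dict: "time": time; "joint_pos": joint angles; "qd": joint speeds; "joint_efforts": joint torques, N m; "tcp_pos": TCP position; "tcp_rot": TCP orientation; "force": force on the tool from outside, world axes, zero at the start; "ft_torque": the same for the moment, N m; "finger_gap": finger opening in m.
Only numpy, scipy, OpenCV 4.12 (cv2) and the standard library are available. Lean on these libraries where they do the work, as an engineer would, in place of code of your own. Each camera call takes 0.05 s, during which the arm holds its last target.

## Working session

There is one attempt and no reset: what is moved stays moved. The work goes in short steps, each a Python script; the robot and the scene stay as the last script left them, time stands still between calls to the robot, and variables do not carry over. Pictures are saved under pics/ and viewed, and the job is handed in when it is done.

```bash
mkdir -p pics; cat > h.py <<'E'
import numpy as np, cv2, pickle
from scipy.spatial.transform import Rotation as Ro
def snap(r,name,tag):
    s=r.get_state(); d=r.camera(name); d=dict(d); d['tcp']=(np.array(s['tcp_pos']),np.array(s['tcp_rot']))
    pickle.dump(d,open(f'{tag}.pkl','wb')); cv2.imwrite(f'pics/{tag}.png',d['frame']); return d
def load(tag): return pickle.load(open(f'{tag}.pkl','rb'))
def pose(d):
    if 'R' in d and 'tool_from_camera' not in d:
        R=np.array(d['R']);t=np.array(d['t']); return R.T,-R.T@t
    T=np.array(d['tool_from_camera']); A=Ro.from_rotvec(d['tcp'][1]).as_matrix()
    return A@T[:3,:3],A@T[:3,3]+d['tcp'][0]
def ray(d,u,v):
    p=cv2.undistortPoints(np.array([[[u,v]]],float),np.array(d['camera_matrix']),np.array(d['dist']))[0,0]
    R,c=pose(d); return c,R@np.array([p[0],p[1],1.])
def atz(d,u,v,z):
    c,w=ray(d,u,v); return c+w*(z-c[2])/w[2]
def dep(d,u,v):
    c,w=ray(d,u,v); return c+w*d['range_z'][int(round(v)),int(round(u))]
def cloud(d):
    h,w=d['range_z'].shape; uu,vv=np.meshgrid(np.arange(w),np.arange(h))
    p=cv2.undistortPoints(np.stack([uu,vv],-1).reshape(-1,1,2).astype(float),np.array(d['camera_matrix']),np.array(d['dist'])).reshape(h,w,2)
    R,c=pose(d); P=np.dstack([p,np.ones((h,w))])*d['range_z'][...,None]
    X=P@R.T+c; X[d['range_z']==0]=np.nan; return X
def proj(d,X):
    R,c=pose(d); Rt=R.T; q,_=cv2.projectPoints(np.array(X,float).reshape(-1,1,3),cv2.Rodrigues(Rt)[0],-Rt@c,np.array(d['camera_matrix']),np.array(d['dist'])); return q.reshape(-1,2)
E
python3 - <<'E'
from bench import r
from h import *
print(r.get_state(), r.grip_point_offset)
for n in ['side','top','wrist']:
    d=snap(r,n,n+'0'); print(n,pose(d))
E
```

```text
{'time': 0.0, 'joint_pos': array([ 1.00252082e+00,  2.07438895e-01,  1.54294986e+00, -4.52652561e-06,
        1.39351072e+00, -1.50509107e-01]), 'qd': array([ 2.80615703e-04, -3.13936255e-04,  3.04808118e-05, -1.37896066e-03,
        1.38055682e-04, -8.46954065e-04]), 'joint_efforts': array([-6.66882443e-04, -3.83026171e+01, -2.91597122e+01, -2.45270230e-04,
        1.02142518e-02, -5.86354517e-06]), 'tcp_pos': array([0.23284566, 0.52482091, 0.19181708]), 'tcp_rot': array([-1.5480125 ,  0.32841547, -0.32713963]), 'force': array([ 0.52716387, -0.06966603, -0.43180695]), 'ft_torque': array([ 0.00232141,  0.01436398, -0.01205091]), 'finger_gap': 0.08538015463715788} 0.0187
side (array([[ 0.95390313, -0.2172189 ,  0.20708637],
       [-0.29982095, -0.72026724,  0.62555776],
       [ 0.01327456, -0.65881034, -0.75219195]]), array([ 0.33043365, -0.64821344,  0.87671506]))
top (array([[ 0.02959   , -0.9891936 ,  0.14359823],
       [-0.99928841, -0.0326368 , -0.01890807],
       [ 0.02339033, -0.14293656, -0.98945542]]), array([0.32369544, 0.03610833, 1.55046412]))
wrist (array([[ 0.40570081,  0.87036507,  0.27905465],
       [ 0.91400309, -0.38556594, -0.12624288],
       [-0.00228343,  0.30627365, -0.95194078]]), array([0.16142485, 0.55622611, 0.37348966]))
```

View pics/top0.png

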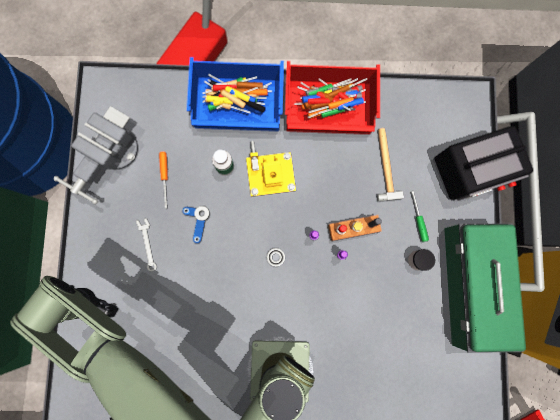

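View pics/side0.png

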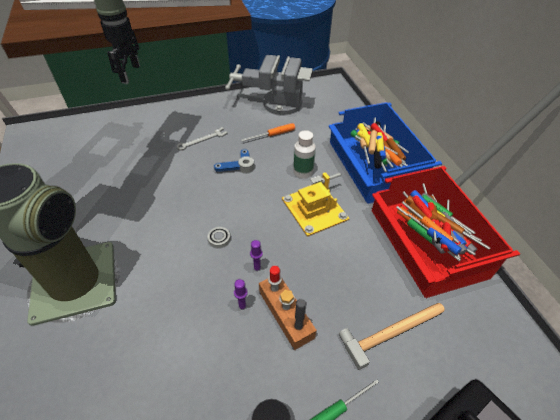

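View pics/wrist0.png

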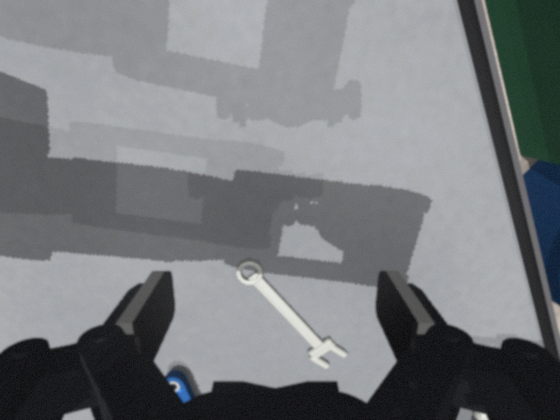

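Top view: the bracket is at about (272,175) with its mouth facing down in the image, and the crank boss is at (202,213). The stand is at (355,228), with the red pin at its left end (342,229). There are two loose purple pins, and the can is at (223,160). I'll enlarge the crops next.

```bash
python3 - <<'E'
from h import *
d=load('top0'); f=d['frame']
a=cv2.resize(f[130:260,170:310],None,fx=5.5,fy=4.6*5.5/4.6*0.83,interpolation=cv2.INTER_CUBIC) if 0 else cv2.resize(f[135:255,170:310],None,fx=5,fy=5,interpolation=cv2.INTER_CUBIC)
cv2.imwrite('pics/c1.png',a)
cv2.imwrite('pics/c2.png',cv2.resize(f[200:280,300:400],None,fx=7,fy=7,interpolation=cv2.INTER_CUBIC))
X=cloud(d)
for n,(u,v) in dict(br=(272,175),boss=(193+4,213),red=(342,229),can=(223,160),bear=(276,257)).items(): print(n,X[v,u], f[v,u])
E
```

```text
br [0.65577696 0.04598465 0.03185191] [ 30 134 185]
boss [0.51381227 0.29712336 0.03562499] [236 239 240]
red [ 0.46619429 -0.18590298  0.12225108] [ 88  97 252]
can [0.67475042 0.20461652 0.14546695] [253 252 252]
bear [0.37361954 0.02295858 0.01137632] [201 196 195]
```

View pics/c1.png

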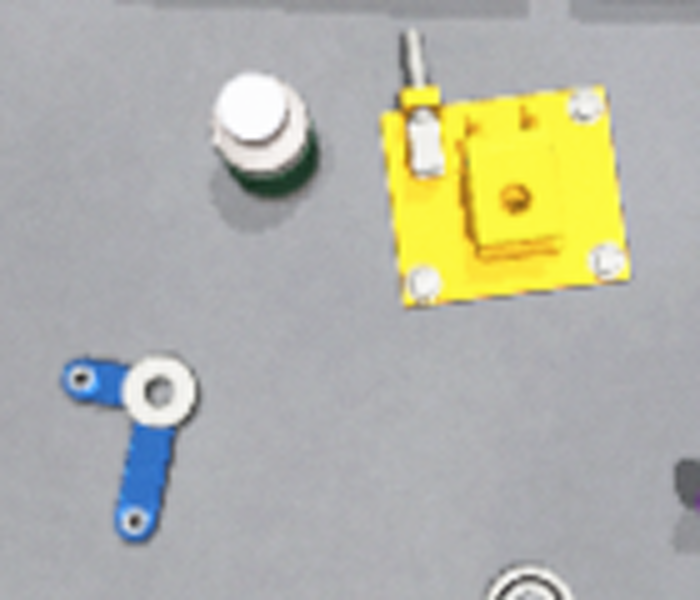

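View pics/c2.png

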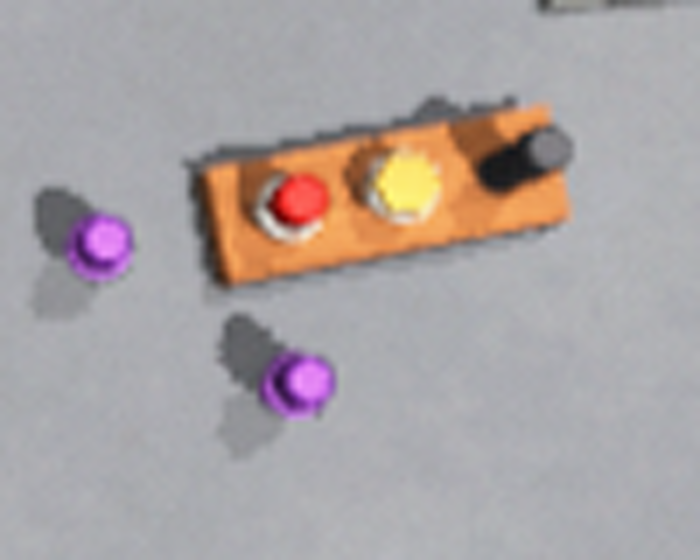

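```bash
cat >> h.py <<'E'
def down(a):
    """tool pointing down, jaw axis along world angle a"""
    z=np.array([np.cos(a),np.sin(a),0]);y=np.array([0,0,-1.]);x=np.cross(y,z)
    return Ro.from_matrix(np.stack([x,y,z],1)).as_rotvec()
E
python3 - <<'E'
from bench import r
from h import *
d=load('top0'); w=load('wrist0'); np.set_printoptions(precision=4,suppress=True)
print(w['tool_from_camera'],w['camera_matrix'],w['dist'])
R=Ro.from_rotvec(w['tcp'][1]).as_matrix(); print('tool z',R[:,2], np.degrees(np.arctan2(R[1,2],R[0,2])))
hole=atz(d,272.6,174.3,.084); b=atz(d,201.6,212.7,.03); lt=atz(d,196.2,238.7,.024); st=atz(d,186,210.4,.024)
print('hole',hole,'bore',b,lt,st); 
v=b-lt; print('crank yaw',np.degrees(np.arctan2(v[1],v[0])),np.hypot(*v[:2])); v=st-b; print(np.degrees(np.arctan2(v[1],v[0]))-90)
# bracket plate corners in crop
c=[(382,113),(603,88),(630,280),(405,306)]
P=[atz(d,170+u/5-.4,135+v/5-.4,.01) for u,v in c]; print(P)
for i in range(4):
    v=P[(i+1)%4]-P[i]; print(np.degrees(np.arctan2(v[1],v[0])),np.hypot(*v[:2]))
pin=atz(d,300+301/7-.4,200+199/7-.4,.125); print('pin top',pin)
yw=0.19
for a in (-np.pi/2,np.pi/2):
  for p in ([.44,.27,.15],[.58,.04,.15],[.47,-.18,.2]):
    print(a,p,r.inverse_kinematics(p,down(a+.1)))
E
```

```text
[[-0.0001  0.9518  0.3066 -0.0781]
 [ 0.0002 -0.3066  0.9518 -0.1815]
 [ 1.      0.0001 -0.0002 -0.0007]
 [ 0.      0.      0.      1.    ]] [[350.004    0.     274.8162]
 [  0.     350.004  206.2935]
 [  0.       0.       1.    ]] [-0.0028  0.      0.      0.      0.    ]
tool z [ 0.4058  0.914  -0.0021] 66.0617356014048
hole [0.6468 0.0437 0.084 ] bore [0.5161 0.2825 0.03  ] [0.427  0.2968 0.024 ] [0.523  0.3372 0.024 ]
crank yaw -9.13247576372162 0.09022312106896084
-7.26615342663213
[array([0.7217, 0.1402, 0.01  ]), array([ 0.7455, -0.0158,  0.01  ]), array([ 0.6075, -0.0385,  0.01  ]), array([0.5837, 0.1185, 0.01  ])]
-81.31017769287745 0.15784404767272647
-170.64845485770627 0.13984745950713182
98.62311226578367 0.15880524470202315
8.958140908101285 0.13965476573708688
pin top [ 0.4691 -0.1874  0.125 ]
-1.5707963267948966 [0.44, 0.27, 0.15] [ 0.3826  0.1225  1.7316 -0.      1.2875  1.8534]
-1.5707963267948966 [0.58, 0.04, 0.15] [-0.08    0.2575  1.5712  0.      1.3129  1.3908]
-1.5707963267948966 [0.47, -0.18, 0.2] [-0.5379  0.0473  1.7053  0.      1.389   0.9329]
1.5707963267948966 [0.44, 0.27, 0.15] [ 0.3826  0.1225  1.7316  0.      1.2875 -1.2882]
1.5707963267948966 [0.58, 0.04, 0.15] [-0.08    0.2575  1.5712  0.      1.3129 -1.7508]
1.5707963267948966 [0.47, -0.18, 0.2] [-0.5379  0.0473  1.7053  0.      1.389  -2.2087]
```

```bash
python3 - <<'E'
from bench import r
from h import *
a=np.pi/2
r.goto([.42,-.19,.23],down(a)); snap(r,'wrist','wp')
r.goto([.57,.045,.22],down(a)); snap(r,'wrist','wb')
r.goto([.42,.285,.16],down(a-.15)); snap(r,'wrist','wc')
print(r.get_state()['time'],r.get_state()['tcp_pos'])
E
```

```text
5.1167 [0.4214865  0.28419192 0.16067315]
```

View pics/wp.png

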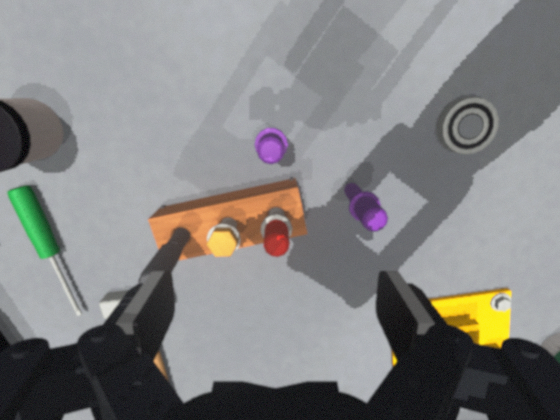

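View pics/wb.png

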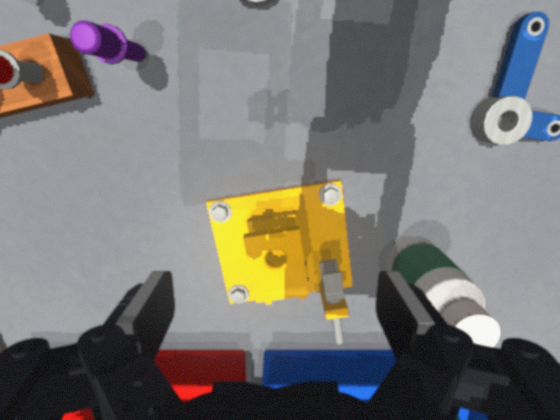

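View pics/wc.png

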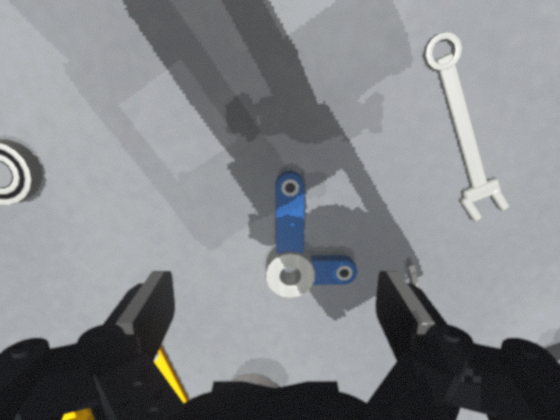

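The wrist views are upright, with image down being +x. They show the red pin at (277,240) with its collar at about (275,222), the bracket's upper hole at (275,258), and the crank bore at (290,277) with its long-arm tip at (290,187). I'll enlarge these for precise readings.

```bash
python3 - <<'E'
from h import *
def crop(t,u0,v0,w,h,k):
    f=load(t)['frame'][v0:v0+h,u0:u0+w]; return cv2.resize(f,None,fx=k,fy=k,interpolation=cv2.INTER_CUBIC)
cv2.imwrite('pics/p_.png',crop('wp',220,180,100,90,6))
cv2.imwrite('pics/b_.png',crop('wb',195,170,170,145,4))
cv2.imwrite('pics/c_.png',crop('wc',255,160,110,145,4))
E
```

```text
(no output)
```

View pics/p_.png

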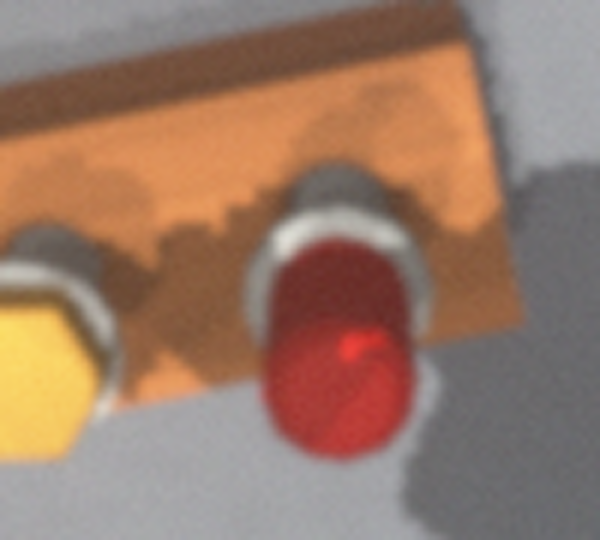

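View pics/b_.png

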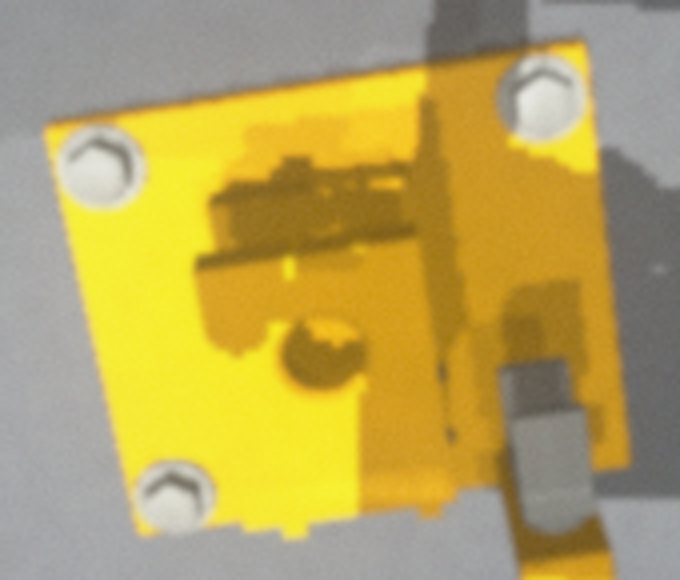

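View pics/c_.png

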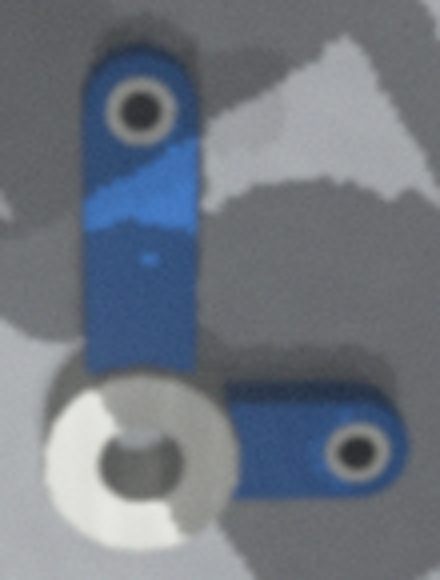

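```bash
python3 - <<'E'
from h import *
np.set_printoptions(precision=4,suppress=True)
ang=lambda v:np.degrees(np.arctan2(v[1],v[0]))
d=load('wc'); b=atz(d,289.9,275.1,.030);lt=atz(d,289.6,187.6,.024);st=atz(d,344.1,272.9,.024)
print('bore',b,lt,st,ang(b-lt),ang(st-b)-90,np.linalg.norm((b-lt)[:2]),np.linalg.norm((st-b)[:2]))
X=cloud(d); print('depth boss',X[275,275:283,2].round(4),X[225,290],X[205,240])
d=load('wb'); h=atz(d,275.4,258.1,.084); print('hole',h)
q=lambda u,v,z:atz(d,195+u/4-.4,170+v/4-.4,z)
print(ang(q(197,265,.084)-q(415,233,.084))+90, ang(q(45,125,.01)-q(585,42,.01))+90,ang(q(137,535,.01)-q(45,125,.01)),'front mid',(q(197,265,.084)+q(415,233,.084))/2, np.linalg.norm(q(197,265,.084)-q(415,233,.084)))
X=cloud(d);print('ear z',X[270,265],X[280,265])
d=load('wp'); print('pin',atz(d,276.3,244.3,.125),atz(d,275.9,229.3,.085))
X=cloud(d);print(X[244,276])
# cross-checks top cam & side
t=load('top0');print('hole top',atz(t,272.6,174.3,.084))
for nm,P in (('hole',h),('bore',b),('pin',atz(d,276.3,244.3,.125))):
    print(nm,proj(t,P),proj(load('side0'),P))
s=load('side0')['frame']
cv2.imwrite('pics/s_.png',cv2.resize(s[160:240,270:370],None,fx=6,fy=6,interpolation=cv2.INTER_CUBIC))
cv2.imwrite('pics/s2_.png',cv2.resize(s[130:190,200:300],None,fx=6,fy=6,interpolation=cv2.INTER_CUBIC))
E
```

```text
bore [0.5172 0.2841 0.03  ] [0.4291 0.2963 0.024 ] [0.5263 0.3388 0.024 ] -7.874976663967833 -9.512452603774861 0.0889053305939691 0.0554417767466664
depth boss [0.0304 0.0305 0.0307 0.0314 0.0298 0.0207 0.018  0.0147] [0.4655 0.2915 0.0262] [0.4461 0.2435 0.0003]
hole [0.648  0.0437 0.084 ]
8.979246382176228 9.041299991480955 8.753117659170032 front mid [0.6197 0.0394 0.084 ] 0.05388380766377293
ear z [0.6607 0.0332 0.085 ] [0.6724 0.0331 0.0845]
pin [ 0.4697 -0.189   0.125 ] [ 0.4712 -0.1893  0.085 ]
[ 0.4692 -0.1893  0.1254]
hole top [0.6468 0.0437 0.084 ]
hole [[272.6058 173.9705]] [[311.6227 192.9931]]
bore [[201.1499 212.3704]] [[246.0441 161.0603]]
pin [[343.1045 227.8687]] [[274.5768 268.9471]]
```

View pics/s_.png

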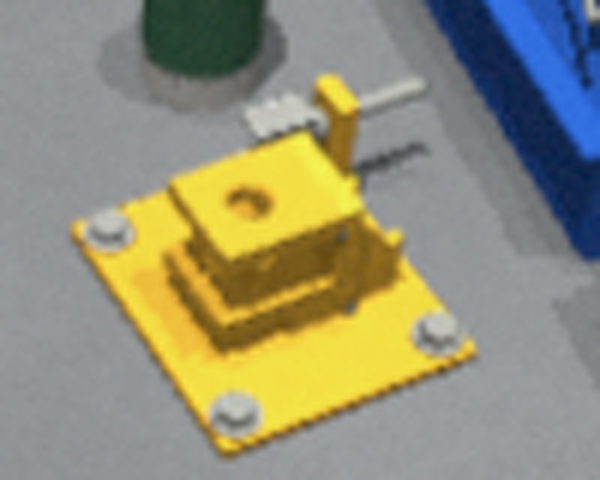

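View pics/s2_.png

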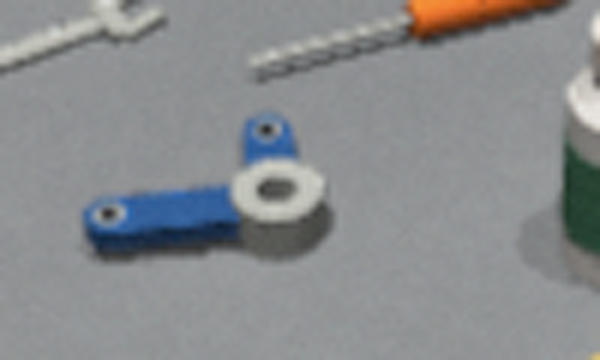

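```bash
cat >> h.py <<'E'
HOLE=np.array([.6475,.0437]); BY=np.radians(9.0)
BORE=np.array([.5170,.2838]); CY=np.radians(-8.6)
PIN=np.array([.470,-.189])
ex=lambda y:np.array([np.cos(y),np.sin(y)])
E
python3 - <<'E'
from bench import r
from h import *
g=BORE-.066*ex(CY); o=down(CY+np.pi/2)
r.goto([*g,.10],o)
print(r.line_to([*g,.03],max_speed=.15),r.line_to([*g,.0],max_speed=.05,threshold=6))
print(r.get_state()['tcp_pos'],r.get_state()['force'])
r.close(grip_force=110)
s=r.get_state();print(s['finger_gap'],s['force'],s['time'])
snap(r,'wrist','wg'); 
r.line_to([*g,.06],max_speed=.08)
s=r.get_state();print(s['finger_gap'],s['force'],s['ft_torque'],s['time'])
snap(r,'wrist','wl'); snap(r,'side','sl')
E
```

```text
False False
[ 4.51744484e-01  2.93673069e-01 -1.37317363e-04] [ 0.0497457  -0.28925248  0.81244992]
-0.0004968874779656961 [-0.69380167  0.62492663 -0.06822431] 7.625
-0.00010688228895155458 [ 0.69649352 -0.21265806 -0.47149359] [0.02246558 0.00451792 0.04992872] 8.575
```

View pics/wl.png

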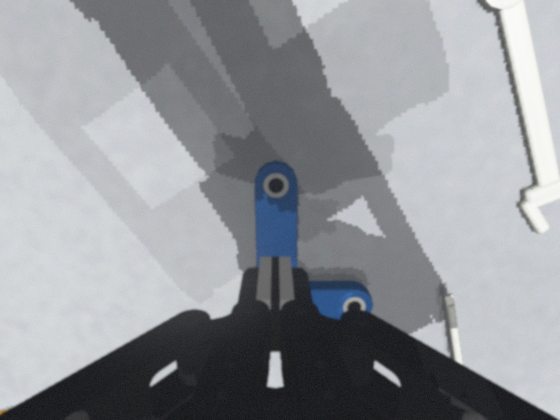

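View pics/sl.png

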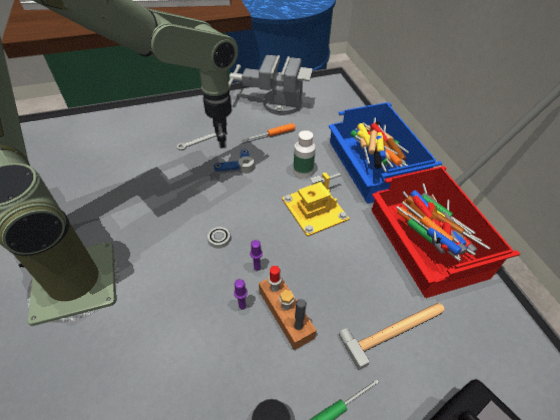

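View pics/wg.png

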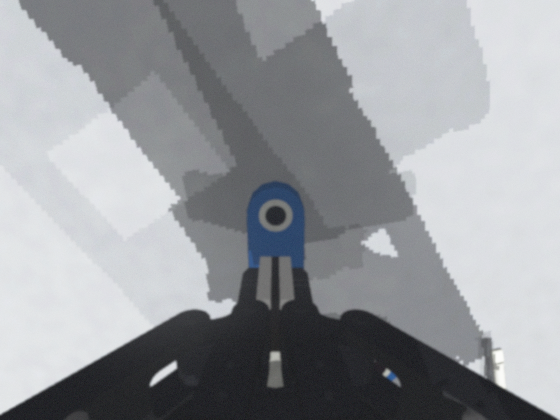

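```bash
python3 - <<'E'
from bench import r
from h import *
X=cloud(load('wg')); Y=cloud(load('wc')); 
d=load('wg')
f=cv2.resize(d['frame'][150:350,180:400],None,fx=3.6,fy=3,interpolation=cv2.INTER_CUBIC);cv2.imwrite('pics/wg_.png',f)
s=r.get_state();print(s['tcp_pos'],s['finger_gap'])
E
```

```text
[0.45101485 0.29331375 0.05918471] -4.485813578380843e-05
```

```bash
python3 - <<'E'
from h import *
np.set_printoptions(precision=3,suppress=True)
for t in ('wg','wl'):
    d=load(t); X=cloud(d); R=Ro.from_rotvec(d['tcp'][1]).as_matrix()
    print(t,d['tcp'])
    for v in range(180,330,8):
        print(v,((X[v,264]-d['tcp'][0])@R), ((X[v,276]-d['tcp'][0])@R), X[v,264,2],X[v,276,2])
E
```

```text
wg (array([ 0.452,  0.294, -0.   ]), array([-1.568,  0.118, -0.118]))
180 [-0.035 -0.001 -0.007] [-0.035 -0.001 -0.   ] 0.0007556361186434046 0.0009242550635687186
188 [-0.036 -0.022 -0.006] [-0.037 -0.025 -0.   ] 0.021885337773500102 0.024505192629254435
196 [-0.033 -0.024 -0.006] [-0.033 -0.025 -0.   ] 0.023809685562796612 0.024723964523117148
204 [-0.029 -0.025 -0.006] [-0.029 -0.025 -0.   ] 0.02482225801675586 0.02451385685987245
212 [-0.025 -0.024 -0.006] [-0.025 -0.026 -0.   ] 0.023983428151376274 0.02603630471323612
220 [-0.021 -0.025 -0.006] [-0.021 -0.025 -0.   ] 0.025421658982932138 0.02491773190084387
228 [-0.016 -0.024 -0.006] [-0.017 -0.025 -0.   ] 0.023511663051664494 0.025105006477390335
236 [-0.013 -0.025 -0.006] [-0.012 -0.024 -0.   ] 0.02506869562907002 0.02397680974987465
244 [-0.008 -0.024 -0.006] [-0.008 -0.024 -0.   ] 0.024205630543118695 0.024395969501351034
252 [-0.004 -0.025 -0.006] [-0.004 -0.025 -0.   ] 0.02472379660610513 0.02530537855989967
260 [-0.011 -0.048 -0.005] [-0.01  -0.046 -0.   ] 0.0476133654358748 0.04584647775793671
268 [-0.01  -0.052 -0.005] 
[... 1771 characters left out ...]
54 -0.005] [-0.011 -0.053 -0.   ] 0.11358667788555157 0.11289493549987167
276 [-0.011 -0.06  -0.005] [-0.011 -0.061 -0.   ] 0.11943613436679038 0.1202167510966087
284 [-0.011 -0.067 -0.005] [-0.011 -0.066 -0.   ] 0.12645738962195113 0.12564218484339337
292 [-0.011 -0.072 -0.005] [-0.011 -0.072 -0.   ] 0.1315925497012051 0.13130252406262077
300 [-0.01  -0.076 -0.005] [-0.01  -0.076 -0.   ] 0.13567634455257324 0.1358680571483548
308 [-0.011 -0.083 -0.004] [-0.007 -0.077 -0.   ] 0.14230492210727325 0.13617808959168679
316 [-0.011 -0.087 -0.004] [-0.004 -0.076 -0.   ] 0.14660524857403276 0.13572698611761191
324 [-0.012 -0.091 -0.004] [-0.001 -0.077 -0.   ] 0.15073965525155283 0.13703738881087496
```

View pics/wg_.png

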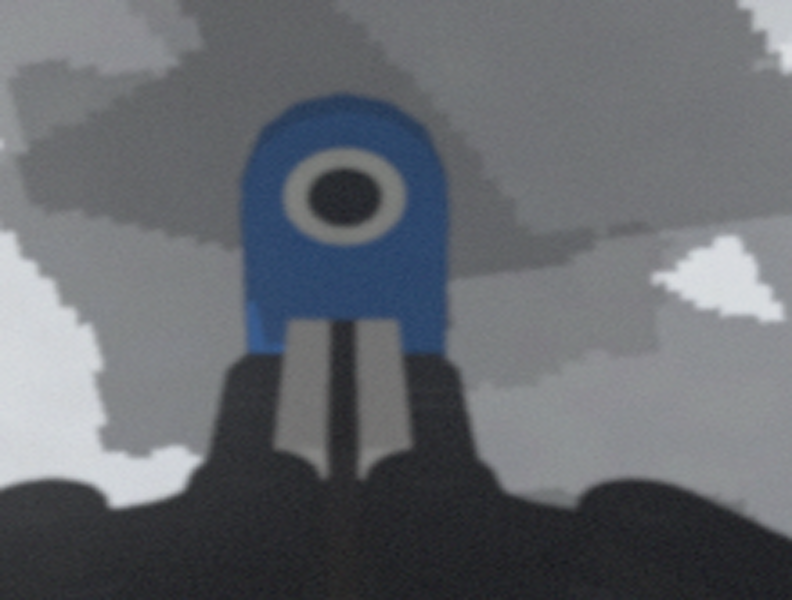

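```bash
python3 - <<'E'
from bench import r
from h import *
d=load('sl'); t=load('wl')['tcp']; 
print([proj(d,t[0]+[0,0,h]).round(1).tolist() for h in (0,.02,.045,.077,.13)])
f=cv2.resize(d['frame'][90:190,180:280],None,fx=6,fy=6,interpolation=cv2.INTER_CUBIC)
for h in (0,.02,.045,.077):
    p=(proj(d,t[0]+[0,0,h])[0]-[180,90]+.4)*6
    cv2.circle(f,tuple(int(x) for x in p),3,(0,255,255),-1)
cv2.imwrite('pics/sl_.png',f)
E
```

```text
[[[224.3, 156.1]], [[223.7, 151.1]], [[222.9, 144.8]], [[221.8, 136.4]], [[220.0, 121.7]]]
```

View pics/sl_.png

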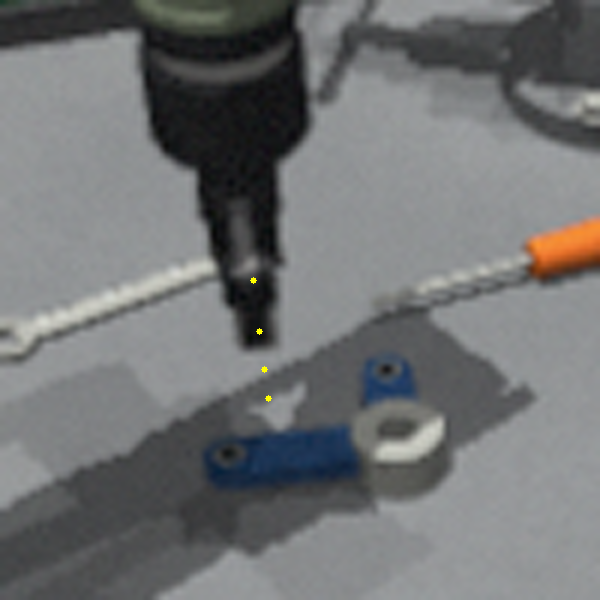

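Both the side view and the wrist depth put the real fingertips about 43 mm short of the reported TCP: shut, they sit at tool y ≈ -0.045. The fingers therefore closed above the arm. I'll confirm the crank hasn't moved and retry about 43 mm lower, stopping on contact force.

```bash
python3 - <<'E'
from bench import r
from h import *
d=load('wl'); print(atz(d,275.9,185.3,.024), 'expected .4291,.2963')
g=BORE-.066*ex(CY); o=down(CY+np.pi/2)
r.open_gripper()
print(r.line_to([*g,.0],max_speed=.15,threshold=8),r.line_to([*g,-.041],max_speed=.04,threshold=6))
s=r.get_state();print(s['tcp_pos'],s['force'],s['time'])
E
```

```text
[0.42895159 0.29664417 0.024     ] expected .4291,.2963
False False
[ 0.45209427  0.29383866 -0.04070892] [ 0.60364153 -1.21455957  0.16896028] 11.1833
```

```bash
python3 - <<'E'
from bench import r
from h import *
r.close(grip_force=110)
s=r.get_state();print(s['finger_gap'],s['force'],s['tcp_pos'])
if s['finger_gap']>.02:
    p=s['tcp_pos']
    r.line_to([p[0],p[1],.03],max_speed=.1)
    s=r.get_state();print(s['finger_gap'],s['force'],s['ft_torque'],s['time'])
snap(r,'wrist','wl2'); snap(r,'side','sl2')
f=cv2.resize(load('sl2')['frame'][90:190,180:280],None,fx=6,fy=6,interpolation=cv2.INTER_CUBIC); cv2.imwrite('pics/sl2_.png',f)
E
```

```text
0.02607431467386817 [-3.02883473 -2.63684375 13.46137195] [ 0.45373088  0.29424572 -0.03822023]
0.02584286315045219 [-0.16457656  0.97601191 -3.89504551] [-0.01383889  0.14419406 -0.01278912] 12.6167
```

View pics/wl2.png

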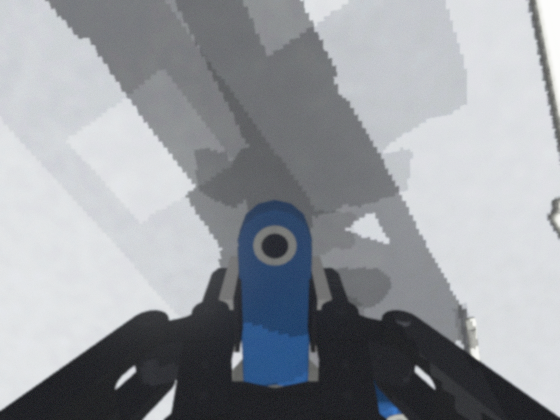

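View pics/sl2_.png

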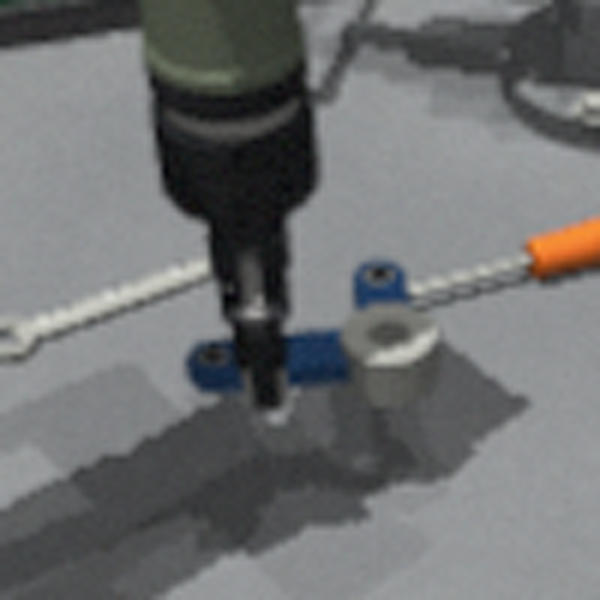

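```bash
python3 - <<'E'
from h import *
np.set_printoptions(precision=4,suppress=True)
d=load('wl2'); X=cloud(d); R=Ro.from_rotvec(d['tcp'][1]).as_matrix(); 
m=np.zeros(X.shape[:2],bool); m[215:375,252:300]=1
f=d['frame'].astype(int); m&=(f[...,0]>f[...,2]+40)&np.isfinite(X[...,2])
P=((X[m]-d['tcp'][0])@R)
A=np.c_[P[:,0],P[:,2],np.ones(len(P))]
k=np.ones(len(P),bool)
for _ in range(5):
    c=np.linalg.lstsq(A[k],P[k,1],rcond=None)[0]; e=P[:,1]-A@c; k=abs(e)<.003
print(c,len(P),k.sum(),'pitch deg(+: boss down)',np.degrees(np.arctan(c[0])),'roll',np.degrees(np.arctan(c[1])))
c0,w=ray(d,275,246); # intersect w/ plane in tool frame
o=(c0-d['tcp'][0])@R; ww=w@R
n=np.array([c[0],-1,c[1]]); s=-(n@o+c[2])/(n@ww); h=o+s*ww; print('tip hole tool',h,'->bore at', h[0]+.09)
print(P[k][:,0].min(),P[k][:,0].max())
# arm lateral edges for yaw
for x0 in np.arange(-.045,.03,.01):
    q=P[k&(abs(P[:,0]-x0)<.003)]; print(x0,q[:,2].min() if len(q) else 0,q[:,2].max() if len(q) else 0)
s=load('sl2');X2=cloud(s)
# boss top in side view: crop (392,330)
for (u,v) in ((372,322),(400,355),(425,325),(375,345),(410,320)):
    print(X2[int(90+v/6),int(180+u/6)])
for (u,v) in ((300,345),(320,345),(215,375),(285,350)): print('arm',X2[int(90+v/6),int(180+u/6)])
print(d['tcp'])
E
```

```text
[ 0.0046  0.0055 -0.0627] 6184 6178 pitch deg(+: boss down) 0.26559674564840124 roll 0.31525879583270366
tip hole tool [-0.0246 -0.0628 -0.0008] ->bore at 0.06538205487750567
-0.03714847934196422 0.03551918602281279
-0.045 0 0
-0.034999999999999996 -0.009146083916561836 0.008089188964588318
-0.024999999999999994 -0.009299157080486758 0.00821437309419919
-0.014999999999999993 -0.009504666916845692 0.008421632767526926
-0.0049999999999999906 -0.00971267214828498 0.008615537519694379
0.005000000000000011 -0.009932438480732391 0.008857347190258812
0.015000000000000013 -0.010149831868049823 0.00904992749985202
0.02500000000000001 -0.010348504224201548 0.009293661823433599
[0.5108 0.2954 0.0963]
[0.5157 0.2643 0.0962]
[0.5334 0.2841 0.096 ]
[0.5067 0.2789 0.0946]
[0.5284 0.289  0.0972]
arm [0.4722 0.2937 0.0909]
arm [0.4812 0.2924 0.0897]
arm [0.4232 0.2811 0.093 ]
arm [0.4548 0.2381 0.1357]
(array([0.4527, 0.2938, 0.0291]), array([-1.5685,  0.1194, -0.1164]))
```

The crank is gripped level (0.3°). Its underside is 38.5 mm above the reported TCP z, and the bore is at tool x of about 65 mm. Next I'll move to the pre-insertion pose.

```bash
cat >> h.py <<'E'
def ctcp(out,z): # tcp for crank bore 'out' metres out of mouth
    t=np.array([-np.sin(BY),np.cos(BY)])
    return np.array([*(HOLE-(.0656+out)*ex(BY)+.0004*t),z])
E
python3 - <<'E'
from bench import r
from h import *
o=down(BY+np.pi/2); p=r.get_state()['tcp_pos']
r.line_to([p[0],p[1],.06],max_speed=.1)
r.goto(ctcp(.11,.05),o)
r.line_to(ctcp(.075,.0015),max_speed=.12)
s=r.get_state();print(s['tcp_pos'],ctcp(.075,.0015),s['force'],s['time'],s['finger_gap'])
snap(r,'side','si');snap(r,'top','ti');snap(r,'wrist','wi')
f=cv2.resize(load('si')['frame'][140:240,250:370],None,fx=6,fy=6,interpolation=cv2.INTER_CUBIC); cv2.imwrite('pics/si_.png',f)
f=cv2.resize(load('ti')['frame'][140:240,220:340],None,fx=6,fy=6,interpolation=cv2.INTER_CUBIC); cv2.imwrite('pics/ti_.png',f)
E
```

```text
[0.50839604 0.02270436 0.00146391] [0.50856845 0.02210039 0.0015    ] [ 0.23088011 -0.30433994 -3.31466872] 14.8917 0.025619148853897176
```

View pics/si_.png

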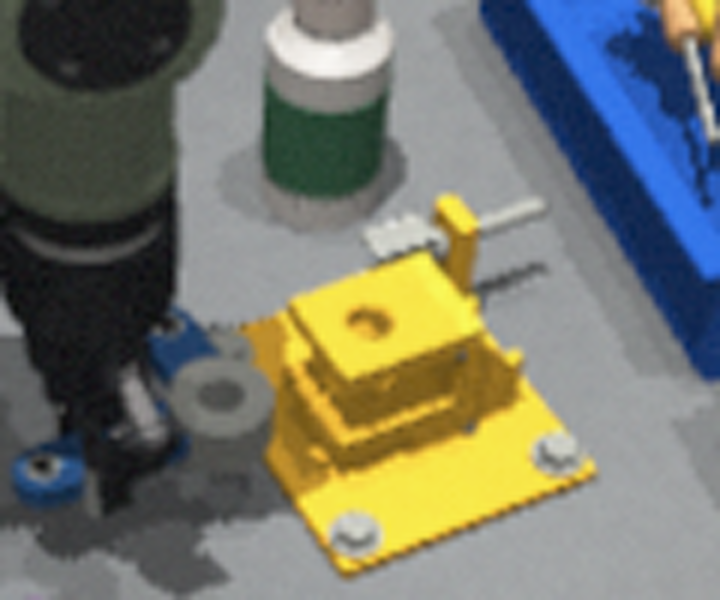

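View pics/ti_.png

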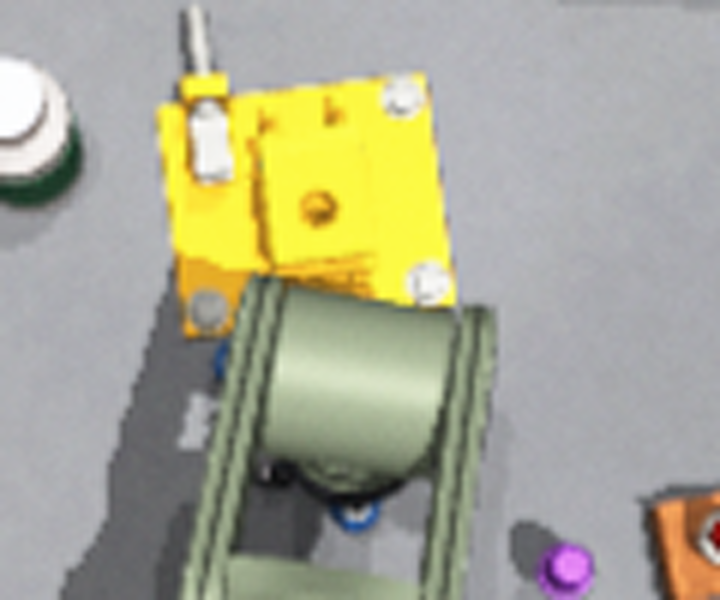

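```bash
python3 - <<'E'
from h import *
d=load('si'); b=HOLE-.075*ex(BY)
print('pred bore',proj(d,[*b,.070]),'meas 286.5,205.4');print('pred hole',proj(d,[*HOLE,.084]),'meas 311.3,193.1')
B=atz(d,286.5,205.4,.07);H=atz(d,311.3,193.1,.084); v=H-B; print(v, v[:2]@ex(BY), v[:2]@[-np.sin(BY),np.cos(BY)])
X=cloud(d)
print('boss top z',[X[v,u,2].round(4) for u,v in ((281,204),(282,208),(287,201),(291,207),(288,209))])
print('upper ear z',[X[v,u,2].round(4) for u,v in ((305,194),(318,188),(312,199),(323,194))])
# vertical calibration check: bench near, lower ear
E
```

```text
pred bore [[287.39560987 205.09687566]] meas 286.5,205.4
pred hole [[311.46780405 193.03558543]] meas 311.3,193.1
[0.07625351 0.01198821 0.014     ] 0.0771900712241358 -8.806272774645285e-05
boss top z [np.float64(0.0674), np.float64(0.0688), np.float64(0.0684), np.float64(0.0672), np.float64(0.069)]
upper ear z [np.float64(0.0875), np.float64(0.082), np.float64(0.0849), np.float64(0.0837)]
```

```bash
python3 - <<'E'
from bench import r
from h import *
z=.0022
r.line_to(ctcp(.062,z),max_speed=.05)
print(r.line_to(ctcp(.03,z),max_speed=.05,threshold=10),r.get_state()['force'])
print(r.line_to(ctcp(-.001,z),max_speed=.04,threshold=10))
s=r.get_state();print(s['tcp_pos'],ctcp(-.001,z),s['force'],s['time'],s['finger_gap'])
snap(r,'side','sj')
f=cv2.resize(load('sj')['frame'][140:240,250:370],None,fx=6,fy=6,interpolation=cv2.INTER_CUBIC); cv2.imwrite('pics/sj_.png',f)
E
```

```text
False [ 0.38781397  0.20904571 -3.90235023]
False
[0.58323565 0.03403859 0.00200967] [0.58363276 0.03398941 0.0022    ] [-0.17297101 -0.47875    -4.18311012] 17.1667 0.026429383113842447
```

View pics/sj_.png

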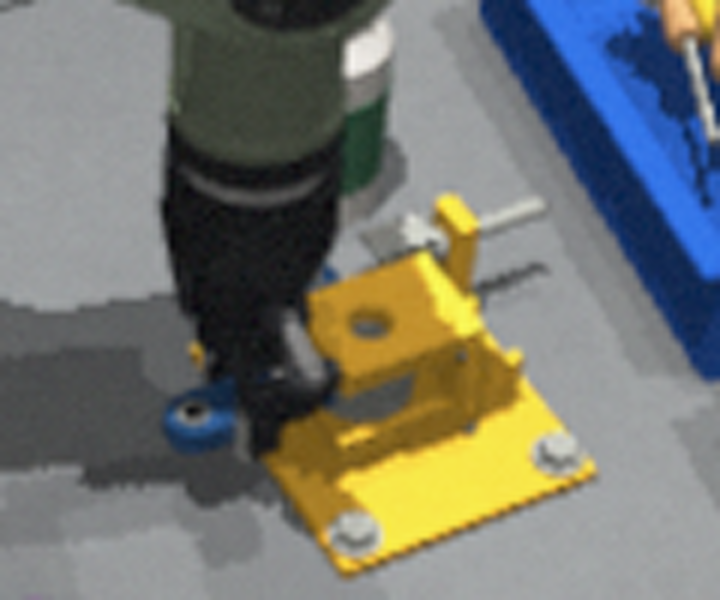

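The boss is between the ears, with grey visible through the hole and no contact on the way in. I'll lower it to the floor, release, back off and check the bore through the hole.

```bash
python3 - <<'E'
from bench import r
from h import *
print(r.line_to(ctcp(-.001,-.004),max_speed=.02,threshold=4))
s=r.get_state();print(s['tcp_pos'],s['force'])
r.open_gripper(); s=r.get_state(); print(s['force'],s['finger_gap'])
p=s['tcp_pos']
r.line_to([p[0],p[1],.13],max_speed=.2)
# view: camera above hole looking down; 
r.goto([*(HOLE-.045*ex(BY)),.16],down(BY+np.pi/2)); d=snap(r,'wrist','wv'); print(r.get_state()['time'])
q=proj(d,[*HOLE,.084])[0];print(q)
u,v=q.astype(int); f=d['frame'][v-60:v+40,u-60:u+60]; cv2.imwrite('pics/wv_.png',cv2.resize(f,None,fx=6,fy=6,interpolation=cv2.INTER_CUBIC))
E
```

```text
True
[ 5.83719409e-01  3.39564825e-02 -3.54639445e-04] [-0.24255686 -0.6534754   5.28764165]
[-0.71302263  0.75815796  0.50359406] 0.08527131057938822
19.2167
[276.1530441  253.61996315]
```

View pics/wv.png

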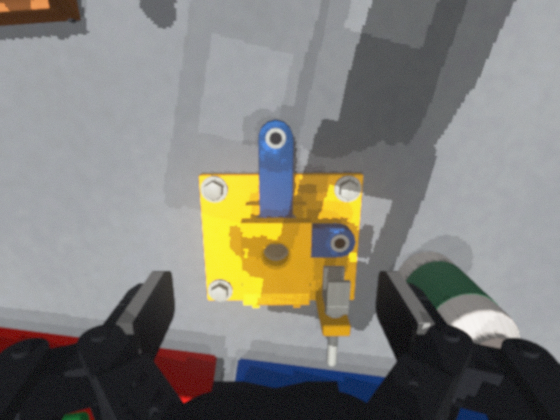

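View pics/wv_.png

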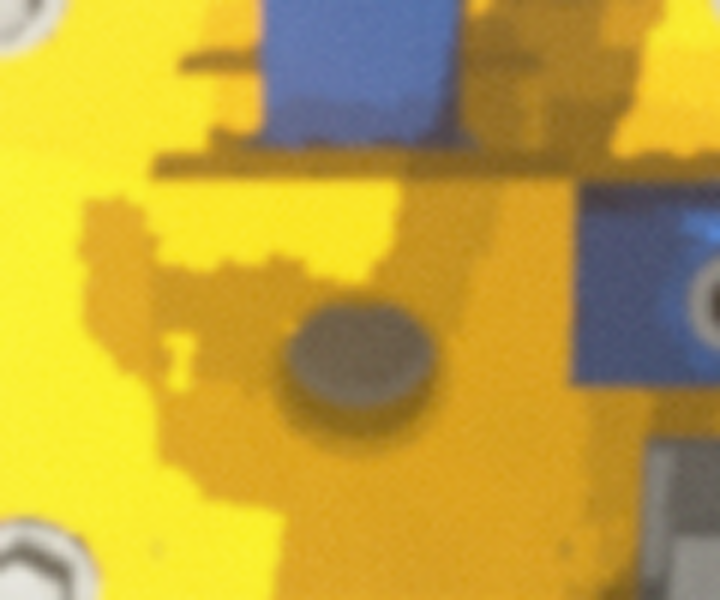

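```bash
python3 - <<'E'
from h import *
d=load('wv'); f=d['frame']
cv2.imwrite('pics/wv2.png',cv2.resize(f[110:270,230:370],None,fx=5,fy=3.7*1.0,interpolation=cv2.INTER_CUBIC) if 0 else cv2.resize(f[115:265,235:365],None,fx=4,fy=4,interpolation=cv2.INTER_CUBIC))
h=atz(d,275.8,254.6,.084);l=atz(d,275.5,138,.062);s=atz(d,340,243,.062)
ang=lambda v:np.degrees(np.arctan2(v[1],v[0]))
print(h,l,s)
v=h-l;w=s-l; 
# crank frame: long hole(-.09,0), short hole (0,.055)
yaw=ang(w)-np.degrees(np.arctan2(.055,.09)); y=np.radians(yaw); print('yaw',yaw,np.linalg.norm(w[:2]))
b1=l[:2]+.09*ex(y); b2=s[:2]-.055*ex(y+np.pi/2); print(b1,b2,'offset from hole in bracket axes',[((b-h[:2])@ex(BY),(b-h[:2])@ex(BY+np.pi/2)) for b in (b1,b2)])
E
```

```text
[0.64840362 0.04355565 0.084     ] [0.55909578 0.02911055 0.062     ] [0.63920275 0.09849906 0.062     ]
yaw 9.469482881838431 0.10598062750063467
[0.64786938 0.04391755] [0.64825148 0.04424852] offset from hole in bracket axes [(np.float64(-0.00047105250334731225), np.float64(0.00044102114682161936)), (np.float64(-4.188273218551134e-05), np.float64(0.0007081459137853454))]
```

View pics/wv2.png

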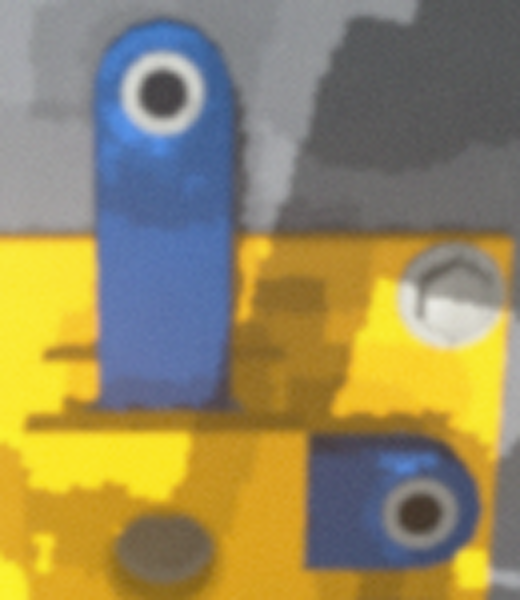

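```bash
python3 - <<'E'
from bench import r
from h import *
t=load('top0'); w=load('wp')
c=lambda u,v:(300+u/7-.4,200+v/7-.4)
P={'pur1':atz(t,*c(105,243),.115),'pur2':atz(t,*c(308,380),.115),'bolt':atz(t,*c(408,184),.094),'drift':atz(t,*c(550,148),.149)}
print({k:v.round(3) for k,v in P.items()})
print('w', atz(w,372,215,.115),atz(w,270,148,.115),atz(w,222,242,.094))
for k,v in P.items():
    q=v[:2]-PIN; print(k,np.hypot(*q).round(3),np.degrees(np.arctan2(q[1],q[0])))
for a in np.radians(range(0,180,15)):
    for s in (a,a-np.pi):
        j=r.inverse_kinematics([*PIN,.051],down(s)); j2=r.inverse_kinematics([*HOLE,.06],down(s)); print(np.degrees(s).round(),None if j is None else j[5].round(2),None if j2 is None else j2[5].round(2))
E
```

```text
{'pur1': array([ 0.447, -0.098,  0.115]), 'pur2': array([ 0.387, -0.193,  0.115]), 'bolt': array([ 0.481, -0.243,  0.094]), 'drift': array([ 0.494, -0.297,  0.149])}
w [ 0.44543158 -0.10314463  0.115     ] [ 0.3855903  -0.19448439  0.115     ] [ 0.48111865 -0.24238004  0.094     ]
pur1 0.093 104.33817792164443
pur2 0.083 -177.245571157924
bolt 0.055 -78.42877023577097
drift 0.11 -77.66991720512897
0.0 -0.55 -0.07
-180.0 2.59 None
15.0 -0.82 -0.33
-165.0 2.33 2.81
30.0 -1.08 -0.59
-150.0 2.06 2.55
45.0 -1.34 -0.85
-135.0 1.8 2.29
60.0 -1.6 -1.11
-120.0 1.54 2.03
75.0 -1.86 -1.37
-105.0 1.28 1.77
90.0 -2.12 -1.64
-90.0 1.02 1.5
105.0 -2.39 -1.9
-75.0 0.76 1.24
120.0 -2.65 -2.16
-60.0 0.49 0.98
135.0 None -2.42
-45.0 0.23 0.72
150.0 None -2.68
-30.0 -0.03 0.46
165.0 None None
-15.0 -0.29 0.2
```

```bash
python3 - <<'E'
from bench import r
from h import *
o=down(np.radians(40))
r.goto([*PIN,.15],o)
d=snap(r,'wrist','wq')
print(r.line_to([*PIN,.08],max_speed=.12,threshold=8),r.line_to([*PIN,.051],max_speed=.05,threshold=5))
s=r.get_state();print(s['tcp_pos'],s['force'],s['time'])
snap(r,'side','sq')
f=cv2.resize(load('sq')['frame'][200:320,210:350],None,fx=5.5,fy=5,interpolation=cv2.INTER_CUBIC); cv2.imwrite('pics/sq_.png',f)
E
```

```text
False False
[ 0.47003266 -0.18903644  0.05090521] [1.09377379 0.50600756 0.07735974] 21.7583
```

View pics/sq_.png

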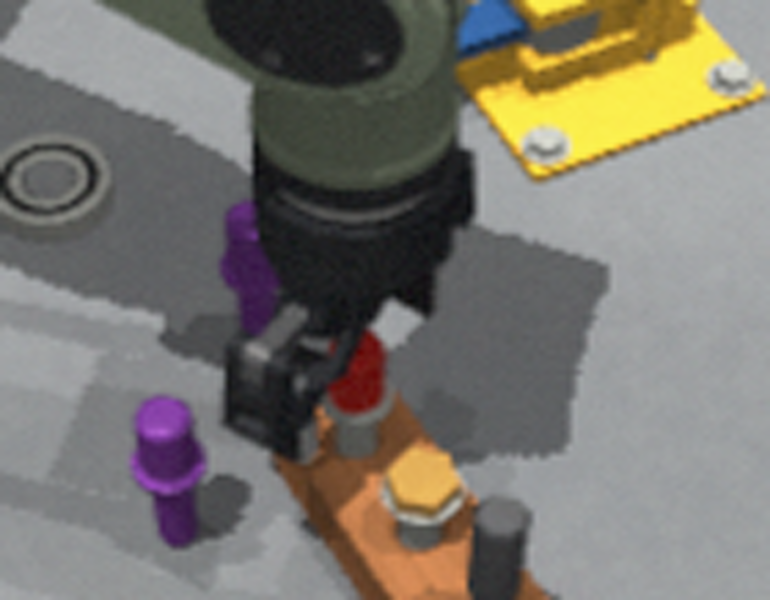

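View pics/wq.png

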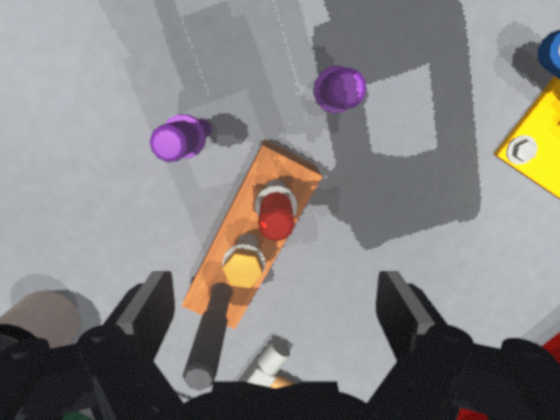

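The fingers straddle the red grip and clear the purple pins. Closing and lifting.

```bash
python3 - <<'E'
from bench import r
from h import *
r.close(grip_force=60)
s=r.get_state();print(s['finger_gap'],s['force'],s['tcp_pos'])
if s['finger_gap']>.015:
    p=s['tcp_pos']
    r.line_to([p[0],p[1],.15],max_speed=.12)
    s=r.get_state();print(s['finger_gap'],s['force'],s['ft_torque'],s['time'],s['tcp_pos'])
snap(r,'wrist','wr'); snap(r,'side','sr')
f=cv2.resize(load('sr')['frame'][180:300,210:350],None,fx=5,fy=5,interpolation=cv2.INTER_CUBIC); cv2.imwrite('pics/sr_.png',f)
E
```

```text
0.02249646280930554 [-1.22844168  0.16704291  2.51779074] [ 0.46997578 -0.18930111  0.05129173]
0.022733974306897546 [-0.06118181  0.4606229  -1.75868736] [-0.03951142 -0.03654259  0.03406736] 23.375 [ 0.46916978 -0.18878687  0.14895599]
```

View pics/sr_.png

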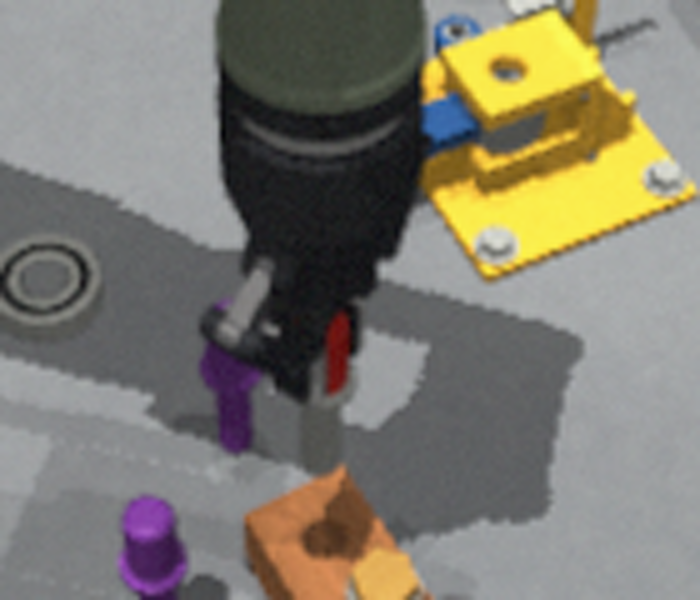

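View pics/wr.png

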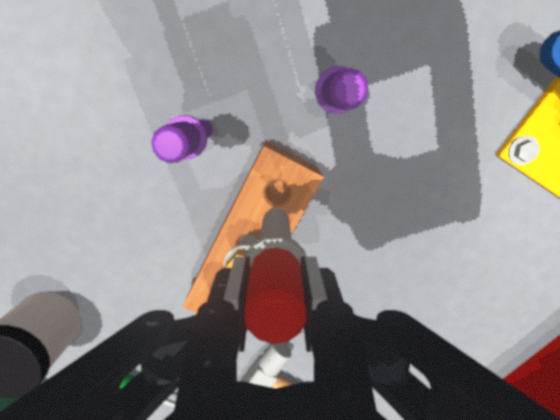

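```bash
python3 - <<'E'
from h import *
d=load('wr'); R=Ro.from_rotvec(d['tcp'][1]).as_matrix(); T=d['tcp'][0]
k=6;u0,v0=225,190
f=cv2.resize(d['frame'][v0:v0+165,u0:u0+100],None,fx=k,fy=k,interpolation=cv2.INTER_CUBIC)[:900]
def ring(h,rad,col,dx=0,dz=0): # h above tip -> tool y = .041-h
    a=np.linspace(0,2*np.pi,60); P=np.c_[dx+rad*np.cos(a),np.full(60,.041-h),dz+rad*np.sin(a)]
    q=(proj(d,P@R.T+T)-[u0,v0]+.4)*k; cv2.polylines(f,[q.astype(np.int32)],True,col,1)
for h,rad,c in ((9,9,(0,255,0)),(65,9,(0,255,0)),(70,16,(255,255,0)),(75,16,(255,255,0)),(115,12,(255,0,255)),(0,2,(0,255,255))): ring(h/1e3,rad/1e3,c)
cv2.imwrite('pics/wr_.png',cv2.resize(f,None,fx=.62,fy=.62))
E
```

```text
(no output)
```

View pics/wr_.png

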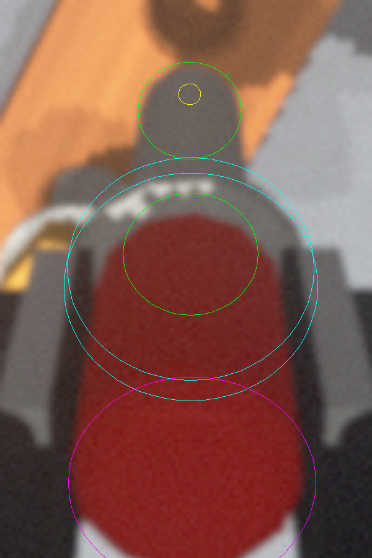

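The pin matches the nominal overlay, upright in the grip to within about 1–2 mm. Moving above the hole.

```bash
sed -i 's/^HOLE=.*; BY/HOLE=np.array([.6480,.0436]); BY/' h.py; python3 - <<'E'
from bench import r
from h import *
o=down(np.radians(40))
r.goto([*HOLE,.165],o)
r.line_to([*HOLE,.133],max_speed=.1)
s=r.get_state();print(s['tcp_pos'],s['force'],s['time'])
d=snap(r,'wrist','wt');snap(r,'side','st')
f=cv2.resize(load('st')['frame'][140:230,250:370],None,fx=6,fy=6,interpolation=cv2.INTER_CUBIC); cv2.imwrite('pics/st_.png',f)
f=cv2.resize(d['frame'][160:310,210:350],None,fx=5,fy=4,interpolation=cv2.INTER_CUBIC); cv2.imwrite('pics/wt_.png',f)
E
```

```text
[0.64735617 0.04279466 0.1323157 ] [-0.93390291  0.85911117 -1.721543  ] 25.0667
```

View pics/st_.png

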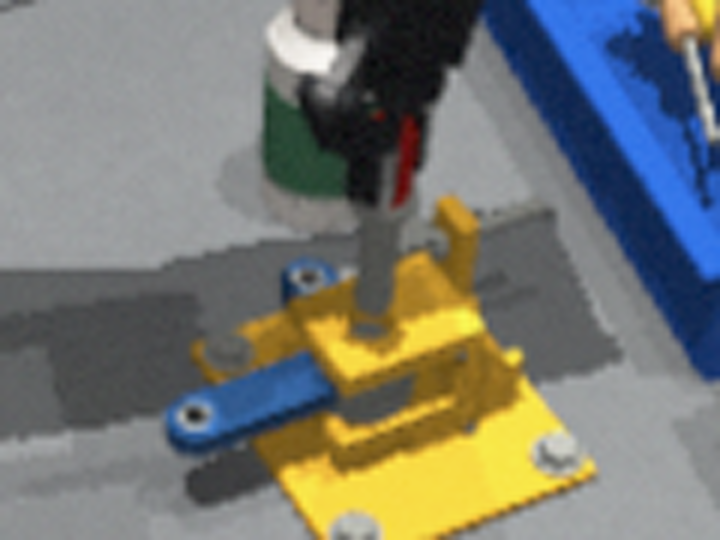

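View pics/wt_.png

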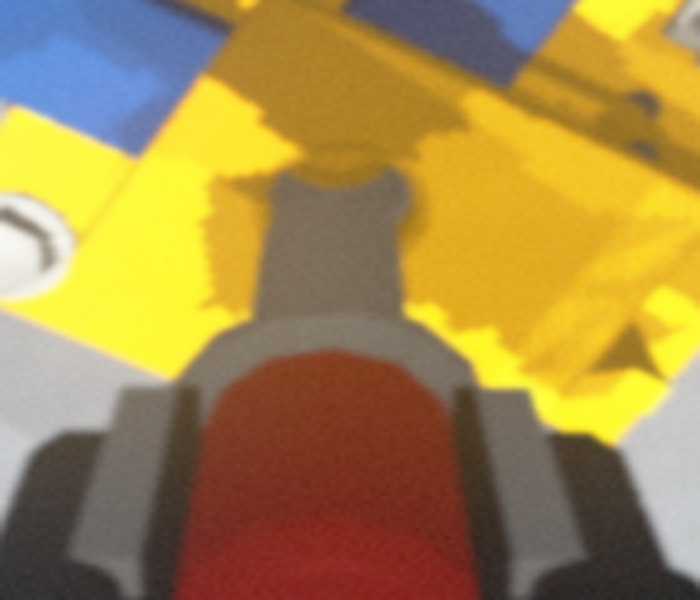

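The tip is over the hole (shank column about 335, hole about 345 in the crop, i.e. about 1 mm off). Inserting with a force guard.

```bash
python3 - <<'E'
from bench import r
from h import *
for z,v in ((.115,.04),(.095,.04),(.075,.04),(.062,.03),(.050,.02)):
    hit=r.line_to([*HOLE,z],max_speed=v,threshold=9)
    s=r.get_state();print(z,hit,s['tcp_pos'].round(4),s['force'].round(1),s['finger_gap'].round(4),round(s['time'],1))
    if hit: break
E
```

```text
Traceback (most recent call last):
AttributeError: 'float' object has no attribute 'round'
```

```bash
python3 - <<'E'
from bench import r
from h import *
s=r.get_state();print(s['tcp_pos'].round(4),s['force'].round(1),s['finger_gap'],s['time'])
for z,v in ((.095,.04),(.075,.04),(.062,.03),(.050,.02)):
    hit=r.line_to([*HOLE,z],max_speed=v,threshold=9)
    s=r.get_state();print(z,hit,s['tcp_pos'].round(4),s['force'].round(1),s['finger_gap'],s['time'])
    if hit: break
E
```

```text
[0.6478 0.0437 0.1147] [ 0.3 -0.4 -1.8] 0.02287712342071891 25.7667
0.095 False [0.6479 0.0436 0.0948] [ 0.1  0.6 -1.5] 0.02230101330218285 26.4167
0.075 False [0.648  0.0436 0.0748] [-0.5  0.6 -1.2] 0.022655941051803484 27.0667
0.062 False [0.6479 0.0436 0.0617] [ 0.1 -0.1 -1.3] 0.022677382134084798 27.65
0.05 True [0.6485 0.0436 0.0556] [-0.9 -0.1  4.3] 0.022684534751611626 28.0833
```

Contact came at TCP z = 0.0556, where the collar seat was expected at 0.055. I'll release, back off and inspect.

```bash
python3 - <<'E'
from bench import r
from h import *
r.open_gripper(); r.hold(.3)
r.line_to([*HOLE,.15],max_speed=.15)
r.goto([*(HOLE-.045*ex(BY)),.2],down(BY+np.pi/2)); r.hold(.3); d=snap(r,'wrist','wz')
r.goto([.42,.25,.25],down(np.pi/2)); snap(r,'side','sz'); snap(r,'top','tz')
s=r.get_state();print(s['time'],s['force'],s['finger_gap'])
f=cv2.resize(load('sz')['frame'][140:230,250:370],None,fx=6,fy=6,interpolation=cv2.INTER_CUBIC); cv2.imwrite('pics/sz_.png',f)
X=cloud(load('sz')); 
P=X[150:230,270:350].reshape(-1,3); m=(np.hypot(*(P[:,:2]-HOLE).T)<.009); print('top z pctl',np.nanpercentile(P[m][:,2],[50,90,98]),'expect .129')
Y=cloud(d).reshape(-1,3); m=(np.hypot(*(Y[:,:2]-HOLE).T)<.008)&(Y[:,2]>.12); print(np.nanmedian(Y[m],0),m.sum())
E
```

```text
32.3417 [-0.24395871 -0.15234382 -0.59928276] 0.08567041772084552
top z pctl [0.12890317 0.12988414 0.13039312] expect .129
[0.64791352 0.04344524 0.12975585] 291
```

View pics/sz_.png

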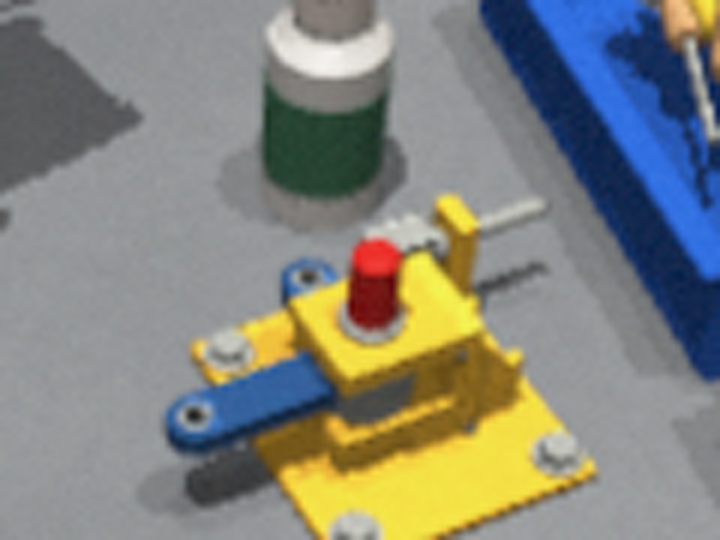

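View pics/wz.png

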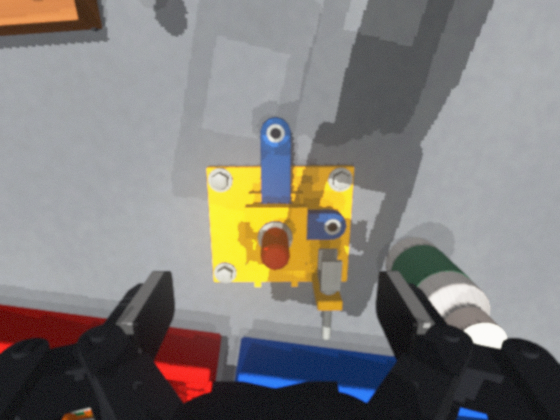

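View pics/tz.png

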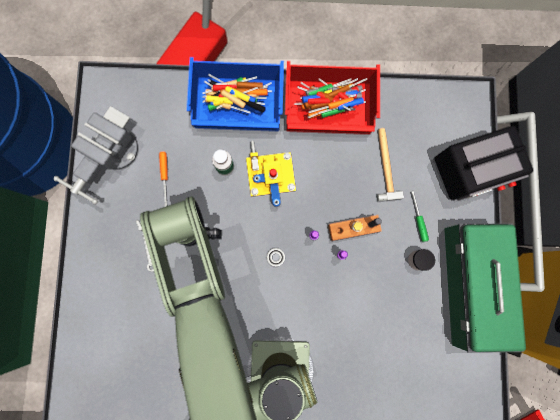

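The pin is seated, with its top at z ≈ 0.1295 against 0.129 expected, on the axis within about 1 mm and upright. The crank's long arm points straight out of the mouth, nothing else has moved, and the arm is clear. Handing in.

```bash
python3 -c "
from bench import r
print(r.finish_job())"
```

```text
the job is handed in; nothing more can be done
None
```

The job is done and handed in; the robot's clock read about 32 s at the last check. The crank's boss is in the bracket mouth, with the long arm pointing straight out and the short arm on the pull rod's side. The red pin is threaded through all three holes and released.

**Last checks**
- **Pin:** its top reads 128.9 mm (side depth camera) and 129.8 mm (wrist); 129 mm is fully home. It stands within about 1 mm of the hole axis and looks upright.
- **Crank:** measured before the pin went in, its bore was within about 1 mm of the hole axis and its yaw within 0.5° of the bracket's. The final pictures show it in the same place.
- **Other objects:** none look moved in the final top picture, and the gripper is open and clear of everything.

**What failed or disagreed**
- **First grasp missed:** the fingers closed above the crank's arm. Both cameras showed the real fingertips about 4 cm short of the reported tool point. The crank had not moved, so I allowed for that offset from then on and the second grasp held.
- **Light bench contact:** on that second grasp the fingertips pressed on the bench with about 13 N while closing.
- **Camera difference:** before insertion, the side view put the bore about 2 mm farther out of the mouth than the wrist view. I split the difference, and the crank went in without contact.

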